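Refill the detergent tablet dispenser

TASK

Refill the laundry's tablet dispenser: swing its lever until the pointer is at the white stud so that the tube is uncovered, put every white detergent tablet from the table down the clear tube, and once they are all in, use the orange-handled rod to press the stack down firmly until the red follower bottoms out. Then stand the rod upright in its blue cup again and set the lever pointer to the green stud. Leave the other things on the table where they are.

Things in the scene. Friction and masses are not known exactly. Their poses are not given: they have to be found in the camera images.
- tablet1: white cylindrical detergent tablet with a small blue spot on both faces, 32 mm diameter, 24 mm high, about 30 g, lying flat on the table (either way up is fine); origin at the centre of its underside, z along its axis. Two to four of the four tablets are present
- tablet2: white cylindrical detergent tablet with a small blue spot on both faces, 32 mm diameter, 24 mm high, about 30 g, lying flat on the table (either way up is fine); origin at the centre of its underside, z along its axis. Two to four of the four tablets are present
- tablet3: white cylindrical detergent tablet with a small blue spot on both faces, 32 mm diameter, 24 mm high, about 30 g, lying flat on the table (either way up is fine); origin at the centre of its underside, z along its axis. Two to four of the four tablets are present
- tablet4: white cylindrical detergent tablet with a small blue spot on both faces, 32 mm diameter, 24 mm high, about 30 g, lying flat on the table (either way up is fine); origin at the centre of its underside, z along its axis. Two to four of the four tablets are present
- rod: ramrod standing upright in the blue cup, 140 mm long, 120 g: black rubber foot (30 mm diameter, lowest 12 mm), aluminium shaft 14 mm thick, and an orange square handle 20 x 20 mm from 90 to 140 mm above the foot's underside, its faces square to the rod's x and y axes. Origin at the centre of the foot's underside, z up along the rod
- rod_cup: fixed blue cup on an 85 x 85 mm grey foot plate, 68 mm high; inner floor 6 mm above the origin, bore 39 mm diameter flaring to 45 mm in the top 8 mm. Origin at the centre of its underside on the table, z up
- dispenser: fixed tablet dispenser: white base plate 150 x 220 x 20 mm; clear tube on it, axis through the origin; white ridge 60 mm high along the +x edge (x 53 to 83 mm); lever column 30 x 34 mm at x 0, y -80 mm, carrying a grey round plate 84 mm in diameter (top at 166 mm) with a green stud on its -y side and a white stud on its +x side. Origin on the table under the tube, z up
- tube_mouth (a point): centre of the tube's open top, 155 mm above the table; axes as the dispenser's. Bore 37 mm diameter, flaring to 45 mm in the top 8 mm (52 mm outside), 135 mm deep to the base plate; the red follower slides inside. A tablet let go in the mouth slides down by itself onto whatever is below
- follower (a joint): downward travel of the red follower disc in the tube (33 mm diameter, 6 mm thick), m: 0 = its top face 107 mm below the mouth, 0.022 = bottomed out on the base plate, top face 129 mm below the mouth. It starts within 7 mm of 0, takes 5 N to slide and stays where it is pushed
- lever (a joint): lever angle about the column's vertical axis, rad: 0 = pointer at the green stud, the red cover disc (48 mm diameter) right over the tube; grows anticlockwise seen from above; 1.571 = pointer at the white stud, knob toward the dispenser's -x from the column, tube uncovered. Stops at -0.6 and 2.1, no detents; stays where left, takes about 1.5 N at the knob
- lever_knob (a point): top centre of the lever's upright black knob, 18 mm diameter, 28 mm high, on the middle of the red cover disc, 80 mm from the hinge axis; knob top 206 mm above the table, disc top 178 mm. Axes turn with the lever
- detergent: blue detergent bottle, 80 mm diameter, 220 mm high, not to be disturbed; origin under its centre
- stain_jar: white jar with orange cap, 68 mm diameter, 100 mm high, not to be disturbed; origin under its centre
- token_dish: small steel bowl, 64 mm diameter, 22 mm high, among the tablets, not to be disturbed; origin under its centre
- sheet_box: cardboard box 100 x 120 x 75 mm, not to be disturbed; origin under its centre
- scoop: green measuring cup, 60 mm diameter, 50 mm high, not to be disturbed; origin under its centre

How it is judged:
On the way, in this order (a step that is already met when the one before it is completed fails the run):
1. the lever pointer is at the white stud (within 0.15 rad) (value of joint lever between 1.42 and 1.72 rad), for 0.2 s.
2. every tablet is in the tube, below its mouth (horizontal distance between each of tablet1, tablet2, tablet3, tablet4 and tube_mouth below 0.006 m and z of each of tablet1, tablet2, tablet3, tablet4 in the frame of tube_mouth below -0.024 m and angle between the z axis of each of tablet1, tablet2, tablet3, tablet4 and the z axis of dispenser, either way round below 0.2 rad), for 0.2 s.
3. with all tablets in, the rod presses the stack with more than 8 N while the follower is within 3 mm of its bottom (all of step 2 and value of joint follower above 0.019 m and (contact force between rod and tablet1 above 8 N or contact force between rod and tablet2 above 8 N or contact force between rod and tablet3 above 8 N or contact force between rod and tablet4 above 8 N)), for 0.1 s.
At the end, for the whole second after the job is handed in: every tablet lies flat in the tube, its underside at least 24 mm below the mouth; the follower is within 3 mm of its bottom; the rod stands upright (within 0.12 rad) with its foot on the floor of the blue cup; the lever is within 0.12 rad of the green stud; all at rest (all of step 2 and value of joint follower above 0.019 m and value of joint lever between -0.12 and 0.12 rad and horizontal distance between rod and rod_cup below 0.01 m and z of rod in the frame of rod_cup below 0.012 m and angle between rod's own z axis and vertical below 0.12 rad and linear speed of each of rod, tablet1, tablet2, tablet3, tablet4 below 0.02 m/s); the robot touches nothing.
It fails at once if the detergent is pushed more than 4 cm or tipped over (distance of detergent from where it was at the start of the episode above 0.04 m or angle between detergent's own z axis and vertical above 0.5 rad).
It fails at once if the stain_jar is pushed more than 4 cm or tipped over (distance of stain_jar from where it was at the start of the episode above 0.04 m or angle between stain_jar's own z axis and vertical above 0.5 rad).
It fails at once if the token_dish is pushed more than 4 cm or tipped over (distance of token_dish from where it was at the start of the episode above 0.04 m or angle between token_dish's own z axis and vertical above 0.5 rad).
It fails at once if the sheet_box is pushed more than 4 cm or tipped over (distance of sheet_box from where it was at the start of the episode above 0.04 m or angle between sheet_box's own z axis and vertical above 0.5 rad).
It fails at once if the scoop is pushed more than 4 cm or tipped over (distance of scoop from where it was at the start of the episode above 0.04 m or angle between scoop's own z axis and vertical above 0.5 rad).
Of tablet1, tablet2, tablet3, tablet4 only 2 to 4 are there at a start; the rules pass over those that are not, and their reading is None.
At some moment in a run one of tablet1, tablet2, tablet3, tablet4 may be knocked a few centimetres aside while the robot is not near it.
It also fails if it takes over 210 s, if anything falls off the work surface, if the arm or the gripper's body presses on something with over 40 N, if the wrist force passes 120 N, or if a joint passes its speed limit or range.

ROBOT

A 6-joint arm with a two-finger parallel gripper is mounted at the origin on the work surface. World frame = base frame: x ahead of the robot, y to its left, z up, the work surface at z = 0. Lengths are in m, angles in rad, forces in N, time in s.
With the tool pointing down it reaches from about 0.225 to 0.875 m from the base axis. Payload 3.4 kg.
Tool frame: the origin (TCP) lies on the centre line of the jaws, within the pads' length; the fingertips stand 11 mm ahead of it and the grasp point (between the pads) lies 8 mm behind it; z points along the fingers, y is the line along which they close (so a half turn about z gives the same grasp; the last joint's range is limited). The gripper opens to 85 mm and grips with 20 to 120 N. Pads are 22 mm wide; open, the fingers measure 114 mm over their backs; the gripper's body (76 mm by 85 mm) begins 54 mm behind the grasp point. The pads swing forward as they close: fully open they stand 13 mm farther back than shut.
Start: joints at [1.114, 0.276, 1.505, -0, 1.361, -0.121], TCP at [0.189, 0.543, 0.242] pointing down, gripper open.
Joint ranges: [-2.89, 2.89], [-0.75, 2.08], [0.22, 2.7], [-1.18, 4.32], [0.11, 2.71], [-2.7, 2.7]. Speed limits (rad/s): [2.57, 2.57, 3.14, 3.14, 3.14, 3.14].

INTERFACE

Orientations are given as a unit quaternion [w, x, y, z].
In Python, from rig import manip, eyes, job gives the robot as it stands.
- The arm moves only by the tool drive_tool, never from a script. Its argument "rows" is a list of rows, each a list of 3 entries, a list of its own where there are three numbers: the turn, a rotation vector about the world's x, y, z in rad, then the shift along the world's x, y, z in cm, then the finger opening in cm, from 0 to 8.54. A call has 1 to 8 rows; each row shifts and turns the commanded pose from where the row before left it; what a row does not reach is not made up. A row lasts 1/8 s, in which the tool goes at most 62.5 mm and 10.7 degrees, less where a joint would pass 70% of its speed; a pose out of reach is approached as far as the arm can. A call is refused whole if a number of a shift passes 6.25 or a number of a turn 0.188, either way. A call with a gripper value outside its range is refused whole. The fingers move at their own pace and stop on an object; "force" is the grip in N (left out, the last holds). Time passes only in rows, so rows that do not move let the fingers close. It gives the time, the measured TCP pose, the force, the opening and the grip force at its end, in the units of the state.
- manip.get_state(): the state, without advancing time (a new reading comes with each control period).
- eyes.get_image(name): name is "scene" or "top" or "wrist"; returns the picture (384x512x3 uint8, red, green, blue); there is no depth.
- eyes.get_calibration(name): a dict with "camera_matrix" (3x3 intrinsics, pixels), "view" (4x4, takes a point from world to camera coordinates). Camera axes: x right, y up, looking along -z (the intrinsics and any distortion apply to the point x, -y, -z); pixel columns grow to the right and rows downward; lengths in m; the calibration is good to about 2 mm. A picture is of the moment at which its call begins: read the wrist's pose just before it. get_calibration takes no time and is no camera call; for the wrist camera it gives the pose at the moment of the call.
- job.sign_off(): hands the job in; it is judged then, once.
The state is a dict: "clock": time; "qpos": joint angles; "qd": joint speeds; "effort": joint torques, N m; "position": TCP position; "ee_rot": TCP orientation; "contact_force": force on the tool from outside, world axes, zero at the start; "moment": the same for the moment, N m; "width": finger opening in m; "gripper_force": force on a finger pad.
Only numpy, scipy, OpenCV 4.12 (cv2) and the standard library are available. Lean on these libraries where they do the work, as an engineer would, in place of code of your own. Each camera call takes 0.05 s, during which the arm holds its last target. There are 200 camera calls.

## Working session

There is one attempt and no reset: what is moved stays moved. The work goes in short steps, Python scripts to look and compute and a tool call to move; the robot and the scene stay as the last step left them, time stands still between calls to the robot, and variables do not carry over. Pictures are saved under pics/ and viewed, at most 14 in all, crops included, and the job is handed in when it is done.

Besides the shell and the picture viewer there is one more tool, called after "Emit:" by a JSON object that holds its "api" and its "payload". drive_tool: Moves the arm, as the interface text tells. Its arguments: {"type":"object","properties":{"rows":{"type":"array"},"force":{"type":"number"}},"required":["rows"]}

```bash
mkdir -p pics; ls; cat > h.py <<'E'
import numpy as np, cv2
from rig import manip, eyes, job
def snap(name, fn):
    im=eyes.get_image(name); cv2.imwrite('pics/'+fn,im[:,:,::-1]); return im
def ray(name,u,v,cal=None):
    c=cal or eyes.get_calibration(name); K=np.array(c['camera_matrix']); V=np.array(c['view'])
    d=np.linalg.inv(K)@[u,v,1]; d=V[:3,:3].T@np.array([d[0],-d[1],-d[2]])
    return -V[:3,:3].T@V[:3,3], d
def at(name,u,v,z,cal=None):
    o,d=ray(name,u,v,cal); return np.round(o+d*(z-o[2])/d[2],4)
def proj(name,p,cal=None):
    c=cal or eyes.get_calibration(name); K=np.array(c['camera_matrix']); V=np.array(c['view'])
    q=V[:3,:3]@np.array(p)+V[:3,3]; w=K@[q[0],-q[1],-q[2]]; return np.round(w[:2]/w[2],1)
E
python3 - <<'E'
from h import *
s=manip.get_state(); print(s)
a=snap('top','top0.png'); b=snap('scene','scene0.png')
cv2.imwrite('pics/t0.png',cv2.resize(a[:,:,::-1],(800,600),interpolation=cv2.INTER_CUBIC))
cv2.imwrite('pics/s0.png',cv2.resize(b[:,:,::-1],(800,600),interpolation=cv2.INTER_CUBIC))
for n in('top','scene','wrist'): print(n,eyes.get_calibration(n))
E
```

```text
pics
{'clock': 0.0, 'qpos': array([ 1.11402825e+00,  2.76612087e-01,  1.50616088e+00,  2.19260257e-05,
        1.36070960e+00, -1.21005281e-01]), 'qd': array([ 0.0008865 ,  0.00015738,  0.00054946,  0.00015733, -0.00141436,
        0.00072378]), 'effort': array([ 1.41999983e-03, -4.16780019e+01, -2.45799834e+01,  2.44985158e-04,
        1.11838154e-02, -2.05148922e-05]), 'position': array([0.18922475, 0.54241833, 0.2414189 ]), 'ee_rot': array([-2.79478428e-04,  1.67096099e-01,  9.85940161e-01, -9.02740766e-04]), 'contact_force': array([-0.34404921,  0.44756916,  0.00589307]), 'moment': array([-0.01059023, -0.04985519,  0.05339974]), 'gripper_force': 0.0, 'width': 0.0855443689551014}
top {'camera_matrix': array([[478.16970397,   0.        , 259.69141037],
       [  0.        , 478.16970397, 193.21090542],
       [  0.        ,   0.        ,   1.        ]]), 'view': array([[-2.48186744e-03, -9.99912288e-01,  1.30099012e-02,
        -1.06020147e-02],
       [ 9.83207742e-01, -6.60226361e-05,  1.82489813e-01,
        -6.42582181e-01],
       [-1.82472947e-01,  1.32443511e-02,  9.83121666
[... 284 characters left out ...]
.        ]]), 'view': array([[-0.84837065,  0.52896369,  0.02155563,  0.50902251],
       [-0.28756248, -0.49462473,  0.82015499,  0.0687901 ],
       [ 0.44449416,  0.68959683,  0.57173521, -1.73296407],
       [ 0.        ,  0.        ,  0.        ,  1.        ]])}
wrist {'camera_matrix': array([[341.98489248,   0.        , 245.92374271],
       [  0.        , 341.98489248, 185.63144456],
       [  0.        ,   0.        ,   1.        ]]), 'view': array([[ 0.33010087,  0.9439451 , -0.0010275 , -0.57446039],
       [-0.8929625 ,  0.31191881, -0.32453755,  0.04131784],
       [-0.30602513,  0.10804765,  0.94587226, -0.38111221],
       [ 0.        ,  0.        ,  0.        ,  1.        ]])}
```

View pics/t0.png

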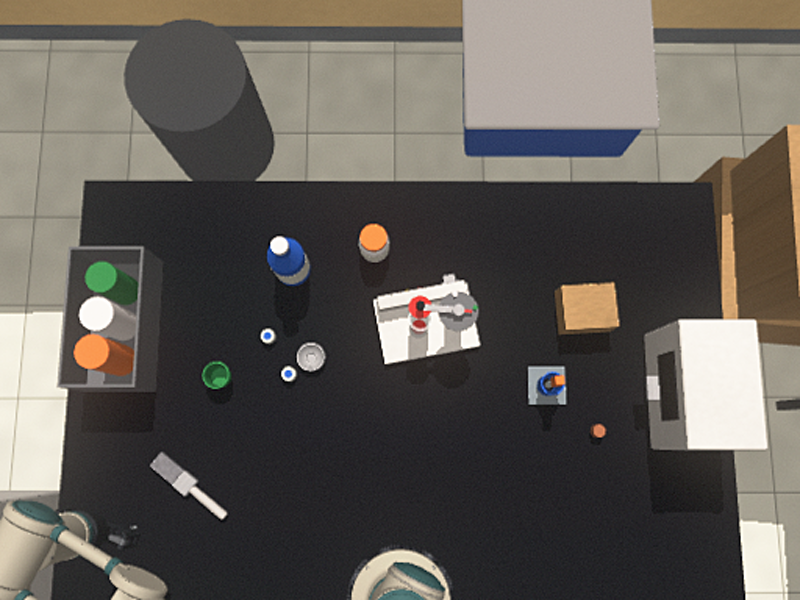

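View pics/s0.png

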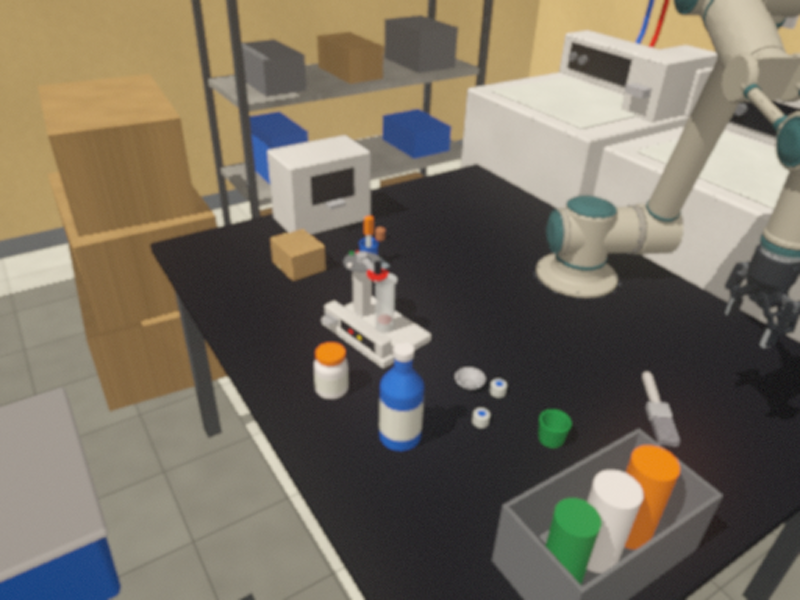

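Top view: tablets at about (267,336) and (288,373), dish (311,357), scoop (216,376), dispenser around (428,320) with the ridge away from the robot, rod in cup at (548,384). Two tablets are present. I'll enlarge for measurement.

```bash
python3 - <<'E'
from h import *
a=cv2.imread('pics/top0.png')
c1=cv2.resize(a[165:255,225:405],None,fx=4.4,fy=4.4,interpolation=cv2.INTER_CUBIC)
c2=cv2.resize(a[195:245,130:220],None,fx=4.4,fy=4.4,interpolation=cv2.INTER_CUBIC)
o=np.zeros((c1.shape[0]+c2.shape[0]-200 if 0 else 600,800,3),np.uint8)
o[:396,:792]=c1; o[396:596,:396]=c2[:200,:396]; 
cv2.imwrite('pics/c0.png',o)
for n,u,v,z in [('t1',267,336,.024),('t2',288,373,.024),('dish',311,357,.022),('cup plate',547,385,0.005)]:
    print(n,at('top',u*.64,v*.64,z))
E
```

```text
t1 [0.5708 0.3015 0.024 ]
t2 [0.4873 0.252  0.024 ]
dish [0.5234 0.2016 0.022 ]
cup plate [ 0.4611 -0.3317  0.005 ]
```

View pics/c0.png

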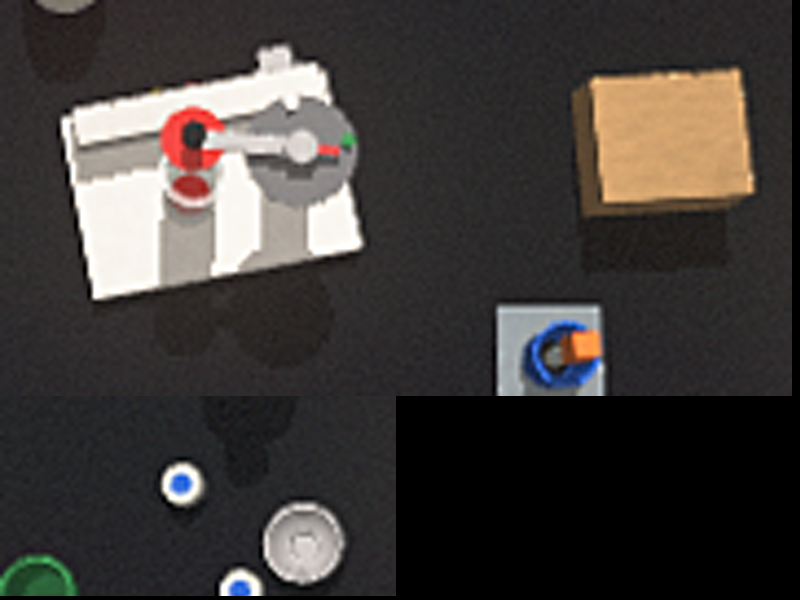

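```bash
python3 - <<'E'
from h import *
for n,x,y,z in [('plate',302,152,.166),('green',348,139,.17),('white',290,102,.17),('knob',193,133,.206),('hub',302,146,.185),('FL',93,299,.02),('FR',363,246,.02),('BLridge',77,109,.06),('BRridge',325,65,.06),('rimCentre',190,185,.155),('cupplateTL',497,306,.004),('TR',602,306,.004),('handleTop',585,345,.146),('cuprim',563,354,.068),('box',673,135,.075)]:
    print(n,at('top',225+x/4.4,165+y/4.4,z))
E
```

```text
plate [ 0.6018 -0.1205  0.166 ]
green [ 0.6108 -0.1544  0.17  ]
white [ 0.6387 -0.1119  0.17  ]
knob [ 0.6088 -0.0386  0.206 ]
hub [ 0.6029 -0.119   0.185 ]
FL [0.5077 0.0361 0.02  ]
FR [ 0.5501 -0.1809  0.02  ]
BLridge [0.6546 0.0486 0.06  ]
BRridge [ 0.6904 -0.149   0.06  ]
rimCentre [ 0.5788 -0.0378  0.155 ]
cupplateTL [ 0.5032 -0.2903  0.004 ]
TR [ 0.5031 -0.3754  0.004 ]
handleTop [ 0.4605 -0.3293  0.146 ]
cuprim [ 0.4597 -0.329   0.068 ]
box [ 0.6309 -0.4209  0.075 ]
```

Emit:
{"api": "drive_tool", "payload": {"rows": [[[0,0,-0.082],[2.6,-3.6,0.5],5],[[0,0,-0.082],[2.6,-3.6,0.5],5],[[0,0,-0.082],[2.6,-3.6,0.5],5],[[0,0,-0.082],[2.6,-3.6,0.5],5],[[0,0,-0.082],[2.6,-3.6,0.5],5],[[0,0,-0.082],[2.6,-3.6,0.5],5],[[0,0,-0.082],[2.6,-3.6,0],5],[[0,0,-0.082],[2.6,-3.6,0],5]], "force": 20}}

```text
clock: 1.1
position: [0.398, 0.2536, 0.2721]
ee_rot: [-0.0, 0.477, 0.879, -0.0]
contact_force: [0.8, 0.6, -0.0]
width: 0.0493
gripper_force: 0.0
```

Emit:
{"api": "drive_tool", "payload": {"rows": [[[0,0,-0.082],[2.6,-3.6,0],5],[[0,0,-0.082],[2.6,-3.6,0],5],[[0,0,-0.082],[2.6,-3.6,0],5],[[0,0,-0.082],[2.6,-3.6,0],5],[[0,0,-0.082],[2.6,-3.6,0],5],[[0,0,-0.082],[2.6,-3.6,0],5],[[0,0,-0.082],[2.6,-3.6,0],5],[[0,0,-0.082],[2.6,-3.6,0],5]]}}

```text
clock: 2.1
position: [0.606, -0.0343, 0.2718]
ee_rot: [-0.0, 0.735, 0.678, -0.0]
contact_force: [1.0, 0.7, 0.2]
width: 0.0497
gripper_force: 0.0
```

```bash
python3 - <<'E'
from h import *
s=manip.get_state(); print(s['clock'],s['position'],s['ee_rot'],s['qpos'],s['width'])
c=eyes.get_calibration('wrist'); a=snap('wrist','w1.png')
import pickle; pickle.dump(c,open('w1.pkl','wb'))
for p in [(.6088,-.0386,.206),(.603,-.119,.185)]: print(proj('wrist',p,c)*1.5625)
cv2.imwrite('pics/w1b.png',cv2.resize(a[:,:,::-1],(800,600)))
E
```

```text
2.1 [ 0.6059922  -0.03429986  0.27177814] [-4.13053460e-04  7.34763364e-01  6.78323372e-01 -1.77924915e-04] [-1.71260455e-01  3.10871899e-01  1.38153680e+00  2.21817615e-04
  1.45005608e+00 -9.14478548e-02] 0.04973559117559824
[393.4375 337.8125]
[393.28125 471.5625 ]
```

View pics/w1b.png

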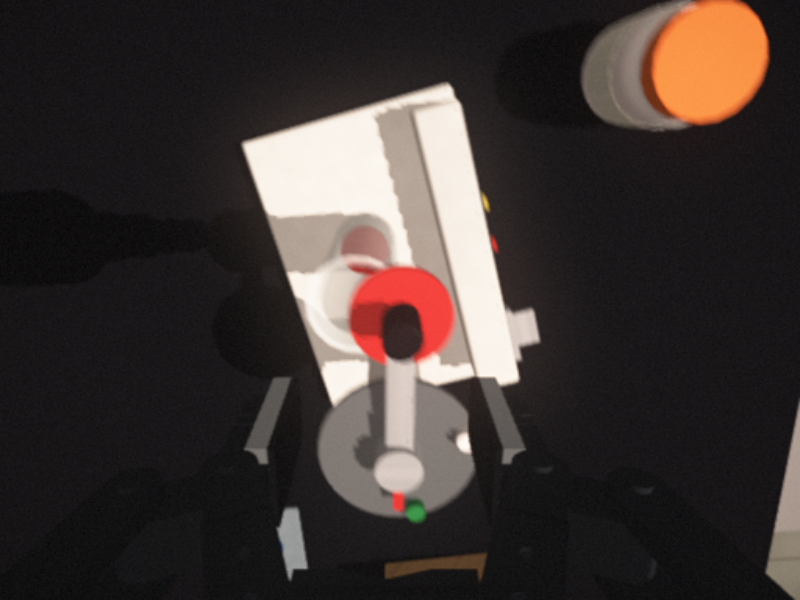

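Wrist view: knob at about (403,341), hub (399,470), green stud (416,512), white stud (465,441), tube mouth rim left of the red disc around (350,300).

```bash
python3 - <<'E'
from h import *
import pickle; c=pickle.load(open('w1.pkl','rb'))
o,d=ray('wrist',10,10,c); print(o)
for n,x,y,z in [('knobA',403,341,.206),('knobB',403,318,.206),('hub',399,470,.185),('green',416,512,.172),('white',465,441,.172),('plate',398,447,.166),('disc',402,315,.178)]:
    print(n,at('wrist',x*.64,y*.64,z,c))
E
```

```text
[0.61211443 0.04924609 0.40357272]
knobA [ 0.6125 -0.0403  0.206 ]
knobB [ 0.6132 -0.0303  0.206 ]
hub [ 0.6059 -0.1183  0.185 ]
green [ 0.6126 -0.1557  0.172 ]
white [ 0.6401 -0.1135  0.172 ]
plate [ 0.6058 -0.1186  0.166 ]
disc [ 0.613  -0.0401  0.178 ]
```

Emit:
{"api": "drive_tool", "payload": {"rows": [[[0,0,0],[0.6,-0.6,-2],5],[[0,0,0],[0,0,-3],5],[[0,0,0],[0,0,-2.9],5],[[0,0,0],[0,0,0],5],[[0,0,0],[0,0,0],1.5],[[0,0,0],[0,0,0],1.5],[[0,0,0],[0,0,0],1.5],[[0,0,0],[0,0,0],1.5]], "force": 20}}

```text
clock: 3.15
position: [0.6124, -0.0391, 0.1949]
ee_rot: [0.001, 0.734, 0.679, 0.001]
contact_force: [0.6, 0.4, 5.4]
width: 0.0168
gripper_force: 21.4
```

```bash
python3 - <<'E'
from h import *
s=manip.get_state();p=s['position'];print(p,s['width'],s['contact_force'],s['gripper_force'])
h=np.array([.605,-.1185]); r=p[:2]-h; print(np.hypot(*r),np.arctan2(r[1],r[0]))
t0=np.arctan2(r[1],r[0]); t=np.linspace(t0,1.571+.185+1.571,17); R=.0795
P=h+R*np.c_[np.cos(t),np.sin(t)]; print(t[1]-t[0]); print(np.round(np.diff(P,axis=0)*100,2).tolist())
E
```

```text
[ 0.61235591 -0.03908873  0.19491483] 0.016807286927300723 [0.59254295 0.35376265 5.35295535] 21.439646780490875
0.07975123556175204 1.478429368873486
0.11553566444540708
[[-0.92, 0.03], [-0.91, -0.07], [-0.9, -0.18], [-0.87, -0.28], [-0.84, -0.38], [-0.79, -0.47], [-0.73, -0.56], [-0.66, -0.64], [-0.58, -0.71], [-0.49, -0.78], [-0.4, -0.83], [-0.3, -0.87], [-0.2, -0.9], [-0.09, -0.91], [0.01, -0.92], [0.12, -0.91]]
```

Emit:
{"api": "drive_tool", "payload": {"rows": [[[0,0,0.1155],[-0.92,0.03,0.2],1.5],[[0,0,0.1155],[-0.91,-0.07,0],1.5],[[0,0,0.1155],[-0.9,-0.18,0],1.5],[[0,0,0.1155],[-0.87,-0.28,0],1.5],[[0,0,0.1155],[-0.84,-0.38,0],1.5],[[0,0,0.1155],[-0.79,-0.47,0],1.5],[[0,0,0.1155],[-0.73,-0.56,0],1.5],[[0,0,0.1155],[-0.66,-0.64,0],1.5]]}}

```text
clock: 4.15
position: [0.5454, -0.065, 0.195]
ee_rot: [0.0, 0.352, 0.936, -0.0]
contact_force: [1.8, -2.0, -1.5]
width: 0.017
gripper_force: 20.7
```

Emit:
{"api": "drive_tool", "payload": {"rows": [[[0,0,0.1155],[-0.58,-0.71,0],1.5],[[0,0,0.1155],[-0.49,-0.78,0],1.5],[[0,0,0.1155],[-0.4,-0.83,0],1.5],[[0,0,0.1155],[-0.3,-0.87,0],1.5],[[0,0,0.1155],[-0.2,-0.9,0],1.5],[[0,0,0.1155],[-0.09,-0.91,0],1.5],[[0,0,0.1155],[0.01,-0.92,0],1.5],[[0,0,0.1155],[0.12,-0.91,0],1.5]]}}

```text
clock: 5.15
position: [0.5253, -0.1336, 0.195]
ee_rot: [-0.001, -0.101, 0.995, -0.0]
contact_force: [-0.9, -1.9, -0.4]
width: 0.0166
gripper_force: 20.9
```

Emit:
{"api": "drive_tool", "payload": {"rows": [[[0,0,0],[0,0,0],1.5],[[0,0,0],[0,0,0],4],[[0,0,0],[0,0,0],4],[[0,0,0],[0,0,4],4],[[0,0,0],[0,0,4],4],[[0,0,0],[0,0,4],4],[[0,0,0],[0,0,0],4]]}}

```text
clock: 6.02
position: [0.5277, -0.1329, 0.3191]
ee_rot: [0.004, -0.1, 0.995, -0.002]
contact_force: [0.6, 0.3, -0.4]
width: 0.0405
gripper_force: 0.0
```

```bash
python3 - <<'E'
from h import *
s=manip.get_state(); print(s['clock'],s['position'],s['qpos'],s['qpos'][0]-s['qpos'][5],s['width'],s['contact_force'])
c=eyes.get_calibration('wrist'); a=snap('wrist','w2.png')
import pickle; pickle.dump(c,open('w2.pkl','wb'))
cv2.imwrite('pics/w2b.png',cv2.resize(a[:,:,::-1],(800,600)))
E
```

```text
6.025 [ 0.52774124 -0.13290108  0.3190994 ] [-3.74993281e-01  1.91128783e-01  1.43224101e+00  6.46230984e-04
  1.51036099e+00 -2.14620059e+00] 1.7712073088720837 0.040497301453681335 [ 0.60022749  0.32950061 -0.38143784]
```

View pics/w2b.png

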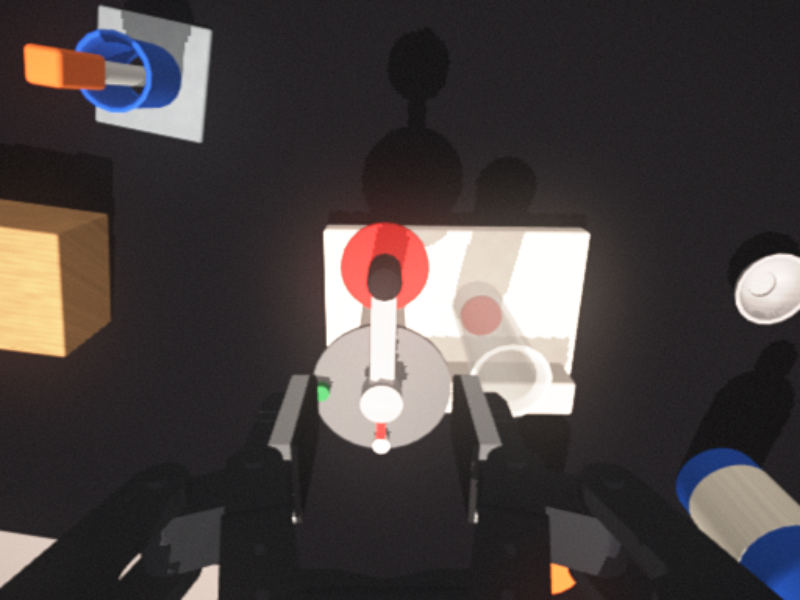

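Pointer is on the white stud (381,445). Tube mouth ring is centred at about (511,381).

```bash
python3 - <<'E'
from h import *
import pickle; c=pickle.load(open('w2.pkl','rb'))
for n,x,y,z in [('mouth',511,381,.155),('knob',385,284,.206),('green',322,394,.172),('white',381,446,.172),('plate',382,386,.166),('follower',481,315,.045),('handleTop',34,65,.146),('cuprim',114,70,.068),('cupplate c',155,74,.004)]:
    print(n,at('wrist',x*.64,y*.64,z,c))
# rim prediction check
for ang in range(0,360,90):
    p=np.array([.589,-.040,.155])+.026*np.array([np.cos(np.radians(ang)),np.sin(np.radians(ang)),0]); print(proj('wrist',p,c)*1.5625)
E
```

```text
mouth [ 0.5892 -0.0401  0.155 ]
knob [ 0.5255 -0.133   0.206 ]
green [ 0.6117 -0.1536  0.172 ]
white [ 0.6404 -0.1122  0.172 ]
plate [ 0.6027 -0.1192  0.166 ]
follower [ 0.5895 -0.0403  0.045 ]
handleTop [ 0.463  -0.3345  0.146 ]
cuprim [ 0.4603 -0.33    0.068 ]
cupplate c [ 0.4596 -0.329   0.004 ]
[500.      416.09375]
[551.40625 388.125  ]
[523.125  343.4375]
[470.78125 373.28125]
```

Emit:
{"api": "drive_tool", "payload": {"rows": [[[0,0,-0.115],[0.4,4.35,0],6],[[0,0,-0.115],[0.4,4.35,0],6],[[0,0,-0.115],[0.4,4.35,0],6],[[0,0,-0.115],[0.4,4.35,-2],6],[[0,0,-0.115],[0.4,4.35,-2],6],[[0,0,-0.115],[0.4,4.35,-2],6],[[0,0,-0.115],[0.4,4.35,-2],6],[[0,0,-0.115],[0.4,4.35,-2],6]]}}

```text
clock: 7.08
position: [0.5568, 0.2166, 0.2129]
ee_rot: [-0.001, 0.354, 0.935, -0.001]
contact_force: [-0.1, 0.0, -0.5]
width: 0.0603
gripper_force: 0.0
```

Emit:
{"api": "drive_tool", "payload": {"rows": [[[0,0,-0.115],[0.4,4.35,-2],6],[[0,0,-0.115],[0.4,4.35,-2],6],[[0,0,0],[0,0,0],6],[[0,0,0],[0,0,0],6]]}}

```text
clock: 7.58
position: [0.5651, 0.3017, 0.1741]
ee_rot: [-0.001, 0.457, 0.89, -0.001]
contact_force: [0.5, -0.4, 0.5]
width: 0.06
gripper_force: 0.0
```

```bash
cat >> h.py <<'E'
def look(fn):
    import pickle
    s=manip.get_state(); print(round(s['clock'],2),s['position'].round(4),'yaw',round(s['qpos'][0]-s['qpos'][5],3),'w',round(s['width'],4),s['contact_force'].round(1))
    c=eyes.get_calibration('wrist'); a=snap('wrist',fn+'_.png'); pickle.dump(c,open(fn+'.pkl','wb'))
    cv2.imwrite('pics/'+fn+'.png',cv2.resize(a[:,:,::-1],(800,600))); return a,c
def spots(a,name,c=None,z=.024):
    a=a.astype(int); m=((a[...,2]>a[...,0]+60)&(a[...,2]>110)).astype(np.uint8)
    n,l,st,ce=cv2.connectedComponentsWithStats(m)
    for i in range(1,n):
        if st[i,4]>4: print('blue',st[i,4],st[i,2:4],ce[i].round(1),at(name,*ce[i],z,c))
E
python3 - <<'E'
from h import *
a,c=look('w3'); spots(a,'wrist',c); b=snap('top','top1.png'); spots(b,'top')
E
```

```text
7.58 [0.5651 0.3017 0.1741] yaw 0.622 w 0.06 [ 0.5 -0.4  0.5]
blue 261 [19 18] [137.8 167.2] [0.487  0.2509 0.024 ]
blue 245 [17 18] [253.  178.4] [0.573  0.3003 0.024 ]
blue 324 [36 24] [365.9 271.5] [0.7152 0.2877 0.024 ]
blue 112 [ 7 25] [311.4 298.2] [0.6922 0.2338 0.024 ]
blue 408 [32 18] [384.6 376.3] [0.8196 0.2019 0.024 ]
blue 285 [23 23] [183.1 164.7] [0.7534 0.2632 0.024 ]
blue 15 [5 4] [171.1 214.3] [0.5736 0.3009 0.024 ]
blue 21 [5 5] [184. 239.] [0.4864 0.2531 0.024 ]
blue 67 [16 15] [352.4 246.3] [ 0.4602 -0.3362  0.024 ]
```

View pics/w3.png

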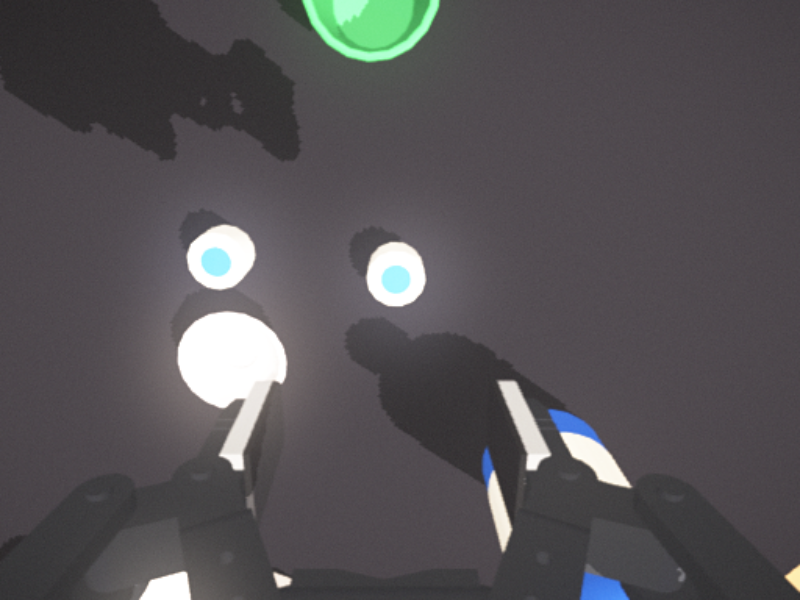

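Tablets at (396,278) and (216,261) px: t1 = (0.573, 0.300), t2 = (0.487, 0.2515), dish below t2. Grasp t1.

Emit:
{"api": "drive_tool", "payload": {"rows": [[[0,0,0],[0.8,-0.1,-4],5.5],[[0,0,0],[0,0,-4],5.5],[[0,0,0],[0,0,-4],5.5],[[0,0,0],[0,0,-2],5.5],[[0,0,0],[0,0,-1.2],5.5],[[0,0,0],[0,0,0],2.8],[[0,0,0],[0,0,0],2.8],[[0,0,0],[0,0,0],2.8]], "force": 25}}

```text
clock: 8.68
position: [0.5747, 0.3013, 0.0245]
ee_rot: [0.001, 0.457, 0.889, 0.001]
contact_force: [0.3, 0.1, -0.3]
width: 0.0309
gripper_force: 24.8
```

Emit:
{"api": "drive_tool", "payload": {"rows": [[[0,0,0],[0,0,0],2.8],[[0,0,0],[0,0,0],2.8]]}}

```text
clock: 8.93
position: [0.5745, 0.3013, 0.0241]
ee_rot: [0.001, 0.457, 0.889, 0.001]
contact_force: [-0.6, -1.1, 3.6]
width: 0.0311
gripper_force: 25.0
```

Emit:
{"api": "drive_tool", "payload": {"rows": [[[0,0,0],[0,0,4],2.8],[[0,0,0],[0,0,5],2.8],[[0,0,0],[0,0,5],2.8],[[0,0,0],[0,0,4.5],2.8],[[0,0,-0.054],[0.18,-4.26,0],2.8],[[0,0,-0.054],[0.18,-4.26,0],2.8],[[0,0,-0.054],[0.18,-4.26,0],2.8],[[0,0,-0.054],[0.18,-4.26,0],2.8]]}}

```text
clock: 9.93
position: [0.5809, 0.1295, 0.2083]
ee_rot: [0.0, 0.551, 0.834, 0.0]
contact_force: [-0.5, -0.6, -0.4]
width: 0.0306
gripper_force: 24.9
```

Emit:
{"api": "drive_tool", "payload": {"rows": [[[0,0,-0.054],[0.18,-4.26,0],2.8],[[0,0,-0.054],[0.18,-4.26,0],2.8],[[0,0,-0.054],[0.18,-4.26,0],2.8],[[0,0,-0.054],[0.18,-4.26,0],2.8],[[0,0,0],[0,0,0],2.8],[[0,0,0],[0,0,0],2.8]]}}

```text
clock: 10.68
position: [0.5881, -0.0393, 0.2081]
ee_rot: [-0.0, 0.637, 0.771, 0.0]
contact_force: [-0.7, 0.2, 0.0]
width: 0.0309
gripper_force: 24.9
```

```bash
python3 - <<'E'
from h import *
a,c=look('w4')
E
```

```text
10.68 [ 0.5881 -0.0393  0.2081] yaw 0.189 w 0.0309 [-0.7  0.2  0. ]
```

View pics/w4.png

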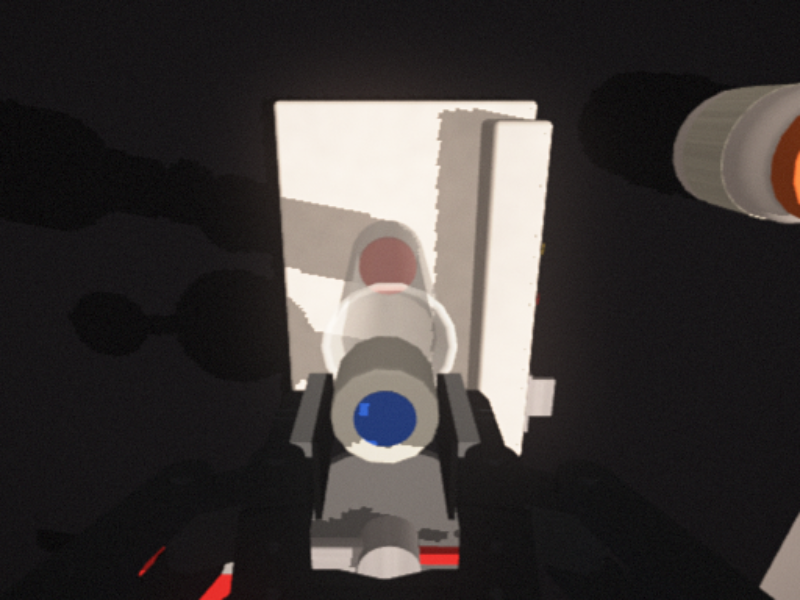

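```bash
python3 - <<'E'
from h import *
import pickle; c=pickle.load(open('w4.pkl','rb'))
for z in (.205,.208): print(at('wrist',385*.64,418*.64,z,c))
for ang in range(0,360,45):
    p=np.array([.589,-.040,.155])+.026*np.array([np.cos(np.radians(ang)),np.sin(np.radians(ang)),0]); print(proj('wrist',p,c)*1.5625)
E
```

```text
[ 0.5882 -0.0408  0.205 ]
[ 0.5878 -0.0389  0.208 ]
[454.0625 355.625 ]
[445.46875 307.96875]
[400.78125 279.84375]
[347.34375 290.3125 ]
[319.375   332.34375]
[331.71875 378.59375]
[374.84375 403.28125]
[424.53125 394.21875]
```

Tablet is held level (spot at 385,418), mouth ring spans x 321–457, top at y 284; shift about +2 mm x, −1.5 mm y, then lower into the mouth and release.

Emit:
{"api": "drive_tool", "payload": {"rows": [[[0,0,0],[0.2,-0.15,-1.5],2.8],[[0,0,0],[0,0,-1],2.8],[[0,0,0],[0,0,-0.8],2.8],[[0,0,0],[0,0,-0.5],2.8],[[0,0,0],[0,0,0],2.8],[[0,0,0],[0,0,0],2.8]]}}

```text
clock: 11.48
position: [0.5907, -0.0413, 0.1706]
ee_rot: [0.0, 0.637, 0.771, 0.0]
contact_force: [-1.0, 1.0, -0.2]
width: 0.0307
gripper_force: 24.9
```

Emit:
{"api": "drive_tool", "payload": {"rows": [[[0,0,0],[0,0,0],4.2],[[0,0,0],[0,0,0],4.2],[[0,0,0],[0,0,0],4.2],[[0,0,0],[0,0,3],4.2],[[0,0,0],[0,0,3],4.2],[[0,0,0],[0,0,0],5.5]]}}

```text
clock: 12.22
position: [0.592, -0.0415, 0.233]
ee_rot: [0.003, 0.637, 0.771, 0.001]
contact_force: [0.7, 0.2, 0.1]
width: 0.0548
gripper_force: 0.0
```

```bash
python3 - <<'E'
from h import *
a,c=look('w5'); spots(a,'wrist',c)
b=snap('top','top2.png'); spots(b,'top')
E
```

```text
12.22 [ 0.592  -0.0415  0.233 ] yaw 0.189 w 0.0548 [0.7 0.2 0.1]
blue 34 [12  4] [243.4 173.1] [ 0.5939 -0.0608  0.024 ]
blue 39 [ 9 11] [110.8 373. ] [ 0.4752 -0.3581  0.024 ]
blue 30 [8 8] [104.6 379.7] [ 0.4681 -0.3711  0.024 ]
blue 288 [23 23] [183.1 164.8] [0.7532 0.2632 0.024 ]
blue 21 [5 5] [184. 239.] [0.4864 0.2531 0.024 ]
blue 69 [16 15] [352.5 246.4] [ 0.4598 -0.3363  0.024 ]
```

View pics/w5.png

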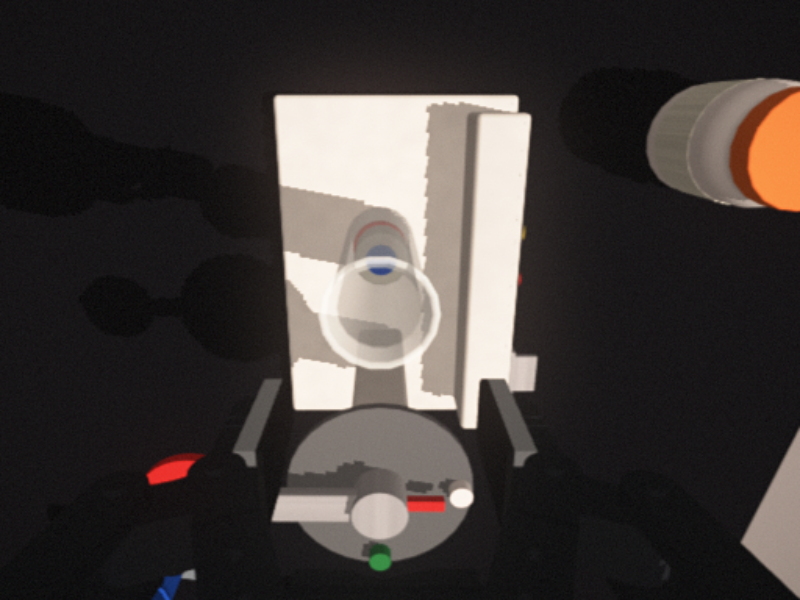

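Tablet 1 sits flat on the follower (blue spot at 380,262); lever still at the white stud. Now tablet 2.

Emit:
{"api": "drive_tool", "payload": {"rows": [[[0,0,0.054],[-1.31,3.66,0],5.5],[[0,0,0.054],[-1.31,3.66,0],5.5],[[0,0,0.054],[-1.31,3.66,0],5.5],[[0,0,0.054],[-1.31,3.66,-1.2],5.5],[[0,0,0.054],[-1.31,3.66,-1.2],5.5],[[0,0,0.054],[-1.31,3.66,-1.2],5.5],[[0,0,0.054],[-1.31,3.66,-1.2],5.5],[[0,0,0.054],[-1.31,3.66,-1.2],5.5]]}}

```text
clock: 13.32
position: [0.484, 0.2524, 0.1684]
ee_rot: [-0.001, 0.457, 0.89, -0.001]
contact_force: [1.1, -0.2, 0.7]
width: 0.0551
gripper_force: 0.0
```

Emit:
{"api": "drive_tool", "payload": {"rows": [[[0,0,0],[0,0,0],5.5],[[0,0,0],[0,0,0],5.5]]}}

```text
clock: 13.58
position: [0.4853, 0.2511, 0.1695]
ee_rot: [-0.0, 0.457, 0.889, -0.001]
contact_force: [0.3, 0.2, 0.2]
width: 0.0551
gripper_force: 0.0
```

```bash
python3 - <<'E'
from h import *
a,c=look('w6'); spots(a,'wrist',c)
b=snap('top','top3.png'); spots(b,'top')
E
```

```text
13.57 [0.4853 0.2511 0.1695] yaw 0.621 w 0.0551 [0.3 0.2 0.2]
blue 276 [19 18] [248.1 174.7] [0.4871 0.2511 0.024 ]
blue 1276 [80 34] [433.1 283.3] [0.6929 0.2657 0.024 ]
blue 505 [27 35] [502.1 361.9] [0.821  0.2393 0.024 ]
blue 286 [23 23] [183.1 164.8] [0.7532 0.2632 0.024 ]
blue 15 [5 4] [268.1 207.4] [ 0.5979 -0.0415  0.024 ]
blue 6 [2 4] [185.5 238.5] [0.4881 0.2479 0.024 ]
blue 67 [16 15] [352.4 246.3] [ 0.4602 -0.3362  0.024 ]
```

Emit:
{"api": "drive_tool", "payload": {"rows": [[[0,0,0],[0.2,0,-4],5.5],[[0,0,0],[0,0,-4],5.5],[[0,0,0],[0,0,-3.5],5.5],[[0,0,0],[0,0,-2],5.5],[[0,0,0],[0,0,-1.2],5.5],[[0,0,0],[0,0,0],5.5],[[0,0,0],[0,0,0],2.8],[[0,0,0],[0,0,0],2.8]], "force": 25}}

```text
clock: 14.68
position: [0.4886, 0.2518, 0.0245]
ee_rot: [0.001, 0.457, 0.889, 0.001]
contact_force: [0.2, -0.4, 2.6]
width: 0.0309
gripper_force: 24.7
```

Emit:
{"api": "drive_tool", "payload": {"rows": [[[0,0,0],[0,0,0],2.8],[[0,0,0],[0,0,0],2.8],[[0,0,0],[0,0,0],2.8]]}}

```text
clock: 15.05
position: [0.4886, 0.2519, 0.0245]
ee_rot: [0.001, 0.457, 0.889, 0.001]
contact_force: [0.4, -0.7, 5.9]
width: 0.0302
gripper_force: 25.1
```

Emit:
{"api": "drive_tool", "payload": {"rows": [[[0,0,0],[0,0,4],2.8],[[0,0,0],[0,0,5],2.8],[[0,0,0],[0,0,5],2.8],[[0,0,0],[0,0,4.5],2.8],[[0,0,-0.054],[1.28,-3.67,0],2.8],[[0,0,-0.054],[1.28,-3.67,0],2.8],[[0,0,-0.054],[1.28,-3.67,0],2.8],[[0,0,-0.054],[1.28,-3.67,0],2.8]]}}

```text
clock: 16.05
position: [0.5387, 0.1039, 0.2083]
ee_rot: [-0.0, 0.551, 0.834, 0.0]
contact_force: [0.5, 0.6, 0.7]
width: 0.0307
gripper_force: 24.9
```

Emit:
{"api": "drive_tool", "payload": {"rows": [[[0,0,-0.054],[1.28,-3.67,0],2.8],[[0,0,-0.054],[1.28,-3.67,0],2.8],[[0,0,-0.054],[1.28,-3.67,0],2.8],[[0,0,-0.054],[1.28,-3.67,0],2.8],[[0,0,0],[0,0,0],2.8],[[0,0,0],[0,0,0],2.8]]}}

```text
clock: 16.8
position: [0.5894, -0.0415, 0.208]
ee_rot: [-0.001, 0.637, 0.771, 0.0]
contact_force: [-0.4, 0.1, -0.5]
width: 0.0305
gripper_force: 24.9
```

```bash
python3 - <<'E'
from h import *
a,c=look('w7'); spots(a,'wrist',c,.208)
E
```

```text
16.8 [ 0.5894 -0.0415  0.208 ] yaw 0.189 w 0.0305 [-0.4  0.1 -0.5]
blue 1061 [39 35] [245.9 267.7] [ 0.5889 -0.0412  0.208 ]
```

Tablet is centred in the grip; lower and release as before.

Emit:
{"api": "drive_tool", "payload": {"rows": [[[0,0,0],[0.1,0,-1.5],2.8],[[0,0,0],[0,0,-1],2.8],[[0,0,0],[0,0,-0.8],2.8],[[0,0,0],[0,0,-0.5],2.8],[[0,0,0],[0,0,0],2.8],[[0,0,0],[0,0,0],2.8],[[0,0,0],[0,0,0],4.2],[[0,0,0],[0,0,0],4.2]]}}

```text
clock: 17.85
position: [0.5912, -0.0421, 0.1707]
ee_rot: [0.0, 0.637, 0.771, 0.0]
contact_force: [-0.0, 0.6, -0.5]
width: 0.0419
gripper_force: 0.0
```

Emit:
{"api": "drive_tool", "payload": {"rows": [[[0,0,0],[0,0,0],4.2],[[0,0,0],[0,0,3],4.2],[[0,0,0],[0,0,4],4.2],[[0,0,0],[0,0,4],4.2],[[0,0,0],[0,0,0],4.2]]}}

```text
clock: 18.48
position: [0.5929, -0.0423, 0.2843]
ee_rot: [0.004, 0.637, 0.771, 0.002]
contact_force: [0.4, 0.5, 0.1]
width: 0.0424
gripper_force: 0.0
```

```bash
python3 - <<'E'
from h import *
a,c=look('w8'); spots(a,'wrist',c,.1)
b=snap('top','top4.png'); spots(b,'top')
o=np.zeros((600,800,3),np.uint8)
o[:,:]=cv2.resize(a[:,:,::-1],(800,600)); o[:270,:360]=cv2.resize(b[60:330,:360,::-1],(360,270))
cv2.imwrite('pics/w8c.png',o)
E
```

```text
18.48 [ 0.5929 -0.0423  0.2843] yaw 0.189 w 0.0424 [0.4 0.5 0.1]
blue 194 [17 14] [242.8 159. ] [ 0.5907 -0.0406  0.1   ]
blue 286 [23 23] [183.2 164.7] [0.7533 0.263  0.024 ]
blue 8 [3 4] [267.9 206.8] [ 0.6003 -0.0408  0.024 ]
blue 70 [16 15] [352.4 246.3] [ 0.4601 -0.3362  0.024 ]
```

View pics/w8c.png

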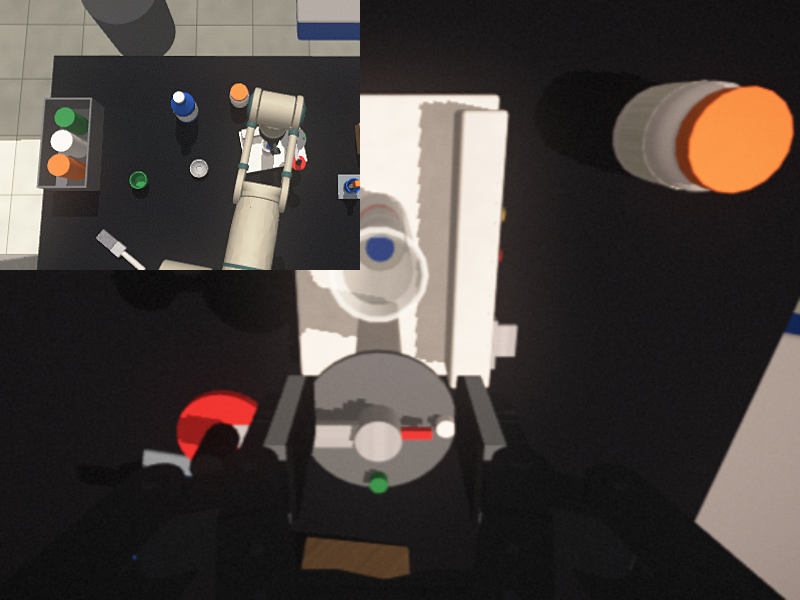

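Both tablets are in the tube (spot 380,248) and none remain on the table. Next, the rod.

Emit:
{"api": "drive_tool", "payload": {"rows": [[[0,0,-0.024],[-1.66,-3.6,0],4.5],[[0,0,-0.024],[-1.66,-3.6,0],4.5],[[0,0,-0.024],[-1.66,-3.6,0],4.5],[[0,0,-0.024],[-1.66,-3.6,0],4.5],[[0,0,-0.024],[-1.66,-3.6,0],4.5],[[0,0,-0.024],[-1.66,-3.6,0],4.5],[[0,0,-0.024],[-1.66,-3.6,-1],4.5],[[0,0,-0.024],[-1.66,-3.6,-1],4.5]]}}

```text
clock: 19.58
position: [0.4568, -0.3305, 0.2582]
ee_rot: [-0.002, 0.708, 0.706, 0.0]
contact_force: [0.3, 0.4, 0.6]
width: 0.0451
gripper_force: 0.0
```

Emit:
{"api": "drive_tool", "payload": {"rows": [[[0,0,0],[0,0,-1],4.5],[[0,0,0],[0,0,0],4.5]]}}

```text
clock: 19.82
position: [0.4573, -0.3288, 0.2481]
ee_rot: [-0.002, 0.708, 0.706, 0.0]
contact_force: [0.4, 0.0, 0.4]
width: 0.045
gripper_force: 0.0
```

```bash
python3 - <<'E'
from h import *
a,c=look('w9')
print(proj('wrist',(.46,-.33,.146),c),proj('wrist',(.46,-.33,.068),c))
E
```

```text
19.82 [ 0.4573 -0.3288  0.2481] yaw -0.003 w 0.045 [0.4 0.  0.4]
[250.7 192.7] [249.7 164.7]
```

View pics/w9.png

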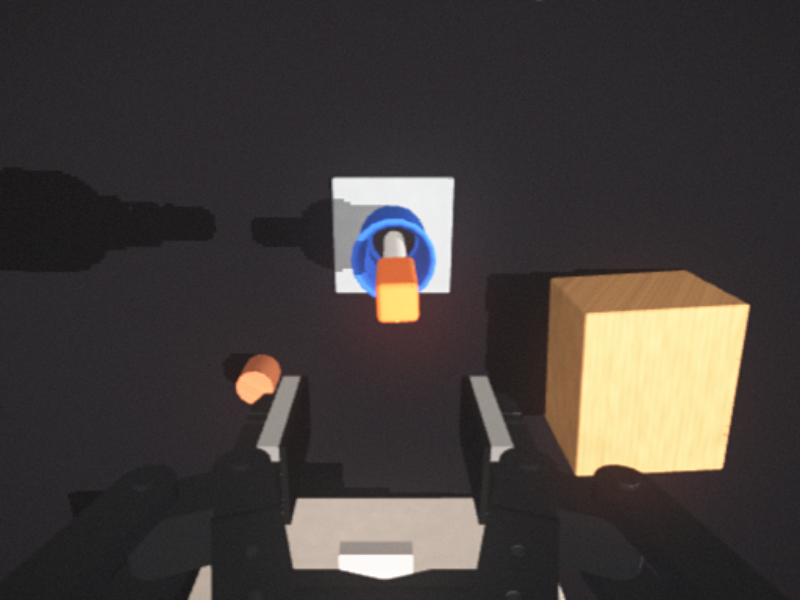

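Handle top face spans about (377,282)–(419,322), nearly square to the gripper; centre (398,302).

```bash
python3 - <<'E'
from h import *
import pickle; c=pickle.load(open('w9.pkl','rb'))
print(at('wrist',398*.64,302*.64,.146,c)); 
P=[at('wrist',x*.64,y*.64,.146,c) for x,y in[(376,284),(418,282),(419,320),(378,323)]]
for i in range(4): d=(P[(i+1)%4]-P[i])[:2]; print(P[i],np.hypot(*d),np.arctan2(d[1],d[0])%(np.pi/2))
print(at('wrist',393*.64,258*.64,.068,c), at('wrist',393*.64,235*.64,.004,c))
a=cv2.imread('pics/w9_.png')[165:215,225:285]; cv2.imwrite('pics/w9c.png',cv2.resize(a,(720,600),interpolation=cv2.INTER_CUBIC))
E
```

```text
[ 0.463  -0.3304  0.146 ]
[ 0.4528 -0.3216  0.146 ] 0.019320973060381857 0.046598367012321375
[ 0.4721 -0.3207  0.146 ] 0.01881701357814256 0.042527534619782426
[ 0.4729 -0.3395  0.146 ] 0.01935820239588375 0.07756428413087502
[ 0.4536 -0.341   0.146 ] 0.01941648783894763 0.04121376265832133
[ 0.4617 -0.3305  0.068 ] [ 0.4625 -0.3308  0.004 ]
```

View pics/w9c.png

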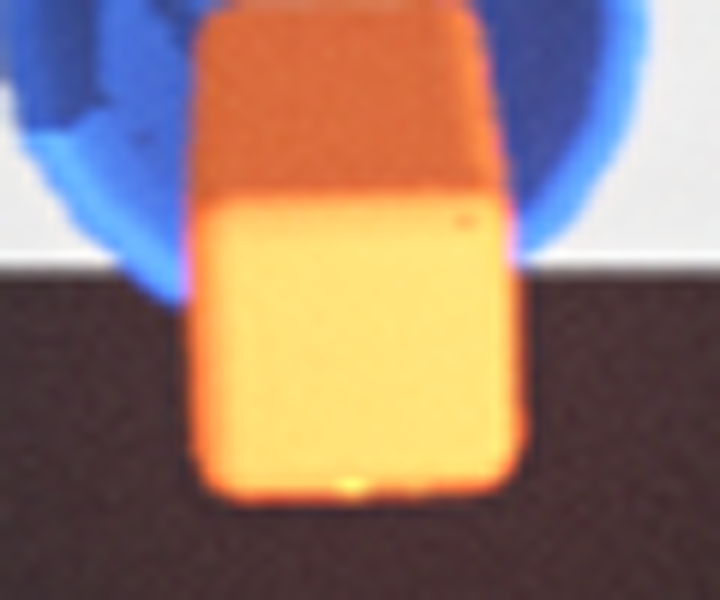

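Emit:
{"api": "drive_tool", "payload": {"rows": [[[0,0,0.04],[0.55,-0.15,-3],4.5],[[0,0,0],[0,0,-3.5],4.5],[[0,0,0],[0,0,-3.5],4.5],[[0,0,0],[0,0,-2.4],4.5],[[0,0,0],[0,0,0],4.5],[[0,0,0],[0,0,0],1.6],[[0,0,0],[0,0,0],1.6],[[0,0,0],[0,0,0],1.6]], "force": 70}}

```text
clock: 20.88
position: [0.4646, -0.332, 0.1279]
ee_rot: [0.002, 0.694, 0.72, 0.0]
contact_force: [1.8, -0.1, 4.8]
width: 0.0189
gripper_force: 69.1
```

Emit:
{"api": "drive_tool", "payload": {"rows": [[[0,0,0],[0,0,0],1.6],[[0,0,0],[0,0,0],1.6],[[0,0,0],[0,0,0],1.6]]}}

```text
clock: 21.25
position: [0.4646, -0.3321, 0.1279]
ee_rot: [0.002, 0.694, 0.72, 0.0]
contact_force: [-0.0, 0.3, 6.5]
width: 0.0191
gripper_force: 69.4
```

Emit:
{"api": "drive_tool", "payload": {"rows": [[[0,0,0],[0,0,3],1.6],[[0,0,0],[0,0,4.5],1.6],[[0,0,0],[0,0,5],1.6],[[0,0,0],[0,0,5],1.6],[[0,0,0],[0,0,4.2],1.6],[[0,0,0],[0,0,0],1.6]]}}

```text
clock: 22.0
position: [0.4646, -0.3326, 0.3473]
ee_rot: [0.004, 0.694, 0.72, 0.0]
contact_force: [1.1, -0.3, -1.8]
width: 0.0189
gripper_force: 68.6
```

Emit:
{"api": "drive_tool", "payload": {"rows": [[[0,0,0.0185],[1.57,3.63,0],1.6],[[0,0,0.0185],[1.57,3.63,0],1.6],[[0,0,0.0185],[1.57,3.63,0],1.6],[[0,0,0.0185],[1.57,3.63,0],1.6],[[0,0,0.0185],[1.57,3.63,0],1.6],[[0,0,0.0185],[1.57,3.63,0],1.6],[[0,0,0.0185],[1.57,3.63,0],1.6],[[0,0,0.0185],[1.57,3.63,0],1.6]]}}

```text
clock: 23.0
position: [0.5889, -0.0399, 0.3414]
ee_rot: [-0.001, 0.639, 0.77, -0.001]
contact_force: [0.3, 0.0, -1.2]
width: 0.0191
gripper_force: 68.7
```

Emit:
{"api": "drive_tool", "payload": {"rows": [[[0,0,0],[0,0,-3],1.6],[[0,0,0],[0,0,-1.5],1.6],[[0,0,0],[0,0,0],1.6],[[0,0,0],[0,0,0],1.6]]}}

```text
clock: 23.5
position: [0.5895, -0.0417, 0.2989]
ee_rot: [0.0, 0.639, 0.769, 0.0]
contact_force: [-0.5, -0.6, -0.7]
width: 0.0187
gripper_force: 68.6
```

```bash
python3 - <<'E'
from h import *
a,c=look('w10')
s=manip.get_state(); x,y,z=s['position']
print('foot bottom',proj('wrist',(x,y,z-.122),c)*1.5625,'mouth',proj('wrist',(.5905,-.041,.155),c)*1.5625)
E
```

```text
23.5 [ 0.5895 -0.0417  0.2989] yaw 0.184 w 0.0187 [-0.5 -0.6 -0.7]
foot bottom [385.      284.84375] mouth [386.71875 270.78125]
```

View pics/w10.png

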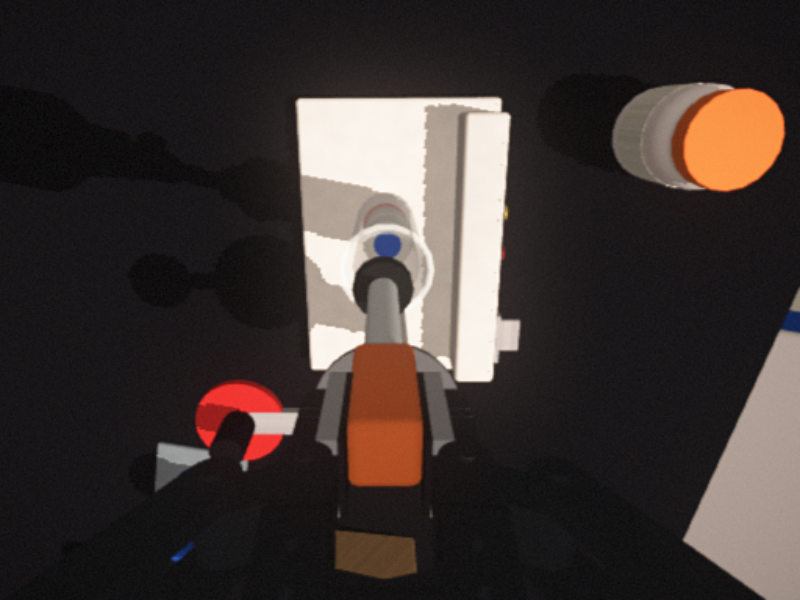

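Foot (centre ≈ 384,283) sits just over the mouth ring (centre ≈ 387,271 at its lower height), within ~2 mm. Shift and insert.

Emit:
{"api": "drive_tool", "payload": {"rows": [[[0,0,0],[0.18,0,-1],1.6],[[0,0,0],[0,0,-1],1.6],[[0,0,0],[0,0,-1],1.6],[[0,0,0],[0,0,-1],1.6],[[0,0,0],[0,0,0],1.6]]}}

```text
clock: 24.18
position: [0.5904, -0.0409, 0.257]
ee_rot: [-0.001, 0.639, 0.769, -0.001]
contact_force: [-0.3, -0.3, -1.0]
width: 0.0189
gripper_force: 68.7
```

Emit:
{"api": "drive_tool", "payload": {"rows": [[[0,0,0],[0,0,-1],1.6],[[0,0,0],[0,0,-1],1.6],[[0,0,0],[0,0,-1],1.6],[[0,0,0],[0,0,0],1.6]]}}

```text
clock: 24.68
position: [0.5904, -0.041, 0.2271]
ee_rot: [-0.001, 0.639, 0.769, -0.001]
contact_force: [0.0, -0.2, -1.5]
width: 0.0188
gripper_force: 68.7
```

Emit:
{"api": "drive_tool", "payload": {"rows": [[[0,0,0],[0,0,-0.5],1.6],[[0,0,0],[0,0,-0.5],1.6],[[0,0,0],[0,0,-0.5],1.6],[[0,0,0],[0,0,-0.3],1.6],[[0,0,0],[0,0,-0.3],1.6],[[0,0,0],[0,0,-0.3],1.6],[[0,0,0],[0,0,0],1.6]], "force": 90}}

```text
clock: 25.55
position: [0.5912, -0.0411, 0.2042]
ee_rot: [0.0, 0.639, 0.769, 0.0]
contact_force: [-0.2, 0.0, 0.9]
width: 0.0192
gripper_force: 88.6
```

Emit:
{"api": "drive_tool", "payload": {"rows": [[[0,0,0],[0,0,-0.3],1.6],[[0,0,0],[0,0,-0.3],1.6],[[0,0,0],[0,0,-0.3],1.6],[[0,0,0],[0,0,0],1.6]]}}

```text
clock: 26.05
position: [0.5914, -0.0411, 0.1959]
ee_rot: [0.0, 0.639, 0.769, 0.0]
contact_force: [-0.8, 0.7, 5.9]
width: 0.0185
gripper_force: 89.0
```

Emit:
{"api": "drive_tool", "payload": {"rows": [[[0,0,0],[0,0,-0.3],1.6],[[0,0,0],[0,0,-0.3],1.6],[[0,0,0],[0,0,0],1.6]]}}

```text
clock: 26.42
position: [0.5919, -0.0414, 0.1956]
ee_rot: [0.003, 0.639, 0.769, 0.001]
contact_force: [-5.2, 1.3, 30.3]
width: 0.0184
gripper_force: 92.6
```

Emit:
{"api": "drive_tool", "payload": {"rows": [[[0,0,0],[0,0,-0.3],1.6],[[0,0,0],[0,0,0],1.6],[[0,0,0],[0,0,0],1.6]]}}

```text
clock: 26.8
position: [0.5922, -0.0415, 0.1955]
ee_rot: [0.004, 0.639, 0.769, 0.002]
contact_force: [-7.5, 0.4, 42.7]
width: 0.0183
gripper_force: 94.5
```

Follower bottomed (z stalls at 0.1955, foot ≈ 0.0735 as expected, 43 N). Lift out and return to the cup.

Emit:
{"api": "drive_tool", "payload": {"rows": [[[0,0,0],[0,0,1.2],1.6],[[0,0,0],[0,0,2],1.6],[[0,0,0],[0,0,2],1.6],[[0,0,0],[0,0,2.5],1.6],[[0,0,0],[0,0,2.5],1.6],[[0,0,0],[0,0,2.5],1.6],[[0,0,0],[0,0,3.5],1.6],[[0,0,0],[0,0,0],1.6]]}}

```text
clock: 27.8
position: [0.5922, -0.0413, 0.3499]
ee_rot: [0.002, 0.639, 0.769, 0.001]
contact_force: [0.7, -0.5, -0.5]
width: 0.0189
gripper_force: 88.1
```

```bash
python3 - <<'E'
from h import *
a,c=look('w11')
b=snap('scene','s1.png'); cb=b[150:250,200:300]
o=np.zeros((600,800,3),np.uint8); o[:300,:400]=cv2.resize(a[:,:,::-1],(400,300)); o[:600,400:]=cv2.resize(cb[:,30:97,::-1],(400,600),interpolation=cv2.INTER_CUBIC)
o[300:600,:400]=cv2.resize(a[90:240,150:350,::-1],(400,300),interpolation=cv2.INTER_CUBIC)
cv2.imwrite('pics/c11.png',o)
E
```

```text
27.8 [ 0.5922 -0.0413  0.3499] yaw 0.185 w 0.0189 [ 0.7 -0.5 -0.5]
```

View pics/c11.png

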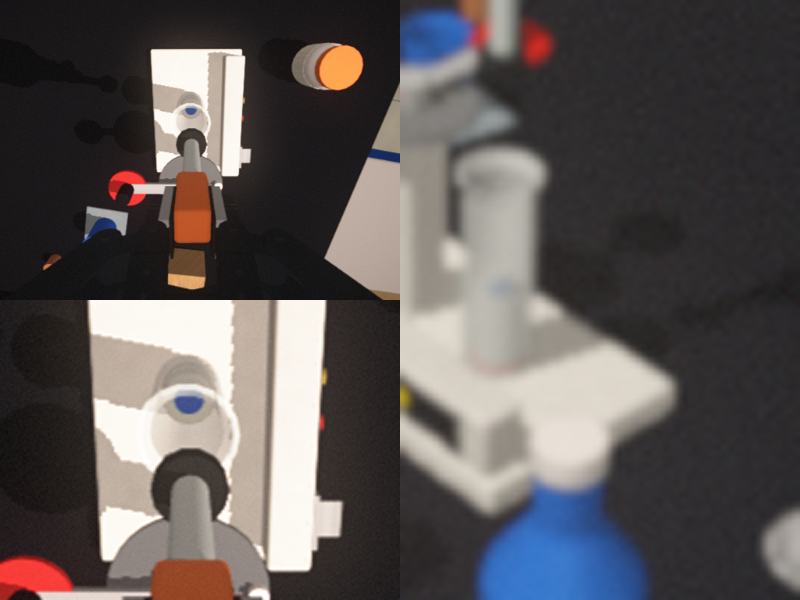

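The scene crop shows the stack at the tube's bottom (red follower at the base plate); the rod is still straight in the grip. Return to the cup.

Emit:
{"api": "drive_tool", "payload": {"rows": [[[0,0,-0.0185],[-1.59,-3.63,0],1.6],[[0,0,-0.0185],[-1.59,-3.63,0],1.6],[[0,0,-0.0185],[-1.59,-3.63,0],1.6],[[0,0,-0.0185],[-1.59,-3.63,0],1.6],[[0,0,-0.0185],[-1.59,-3.63,0],1.6],[[0,0,-0.0185],[-1.59,-3.63,0],1.6],[[0,0,-0.0185],[-1.59,-3.63,0],1.6],[[0,0,-0.0185],[-1.59,-3.63,0],1.6]]}}

```text
clock: 28.9
position: [0.4627, -0.332, 0.3457]
ee_rot: [-0.002, 0.694, 0.72, 0.0]
contact_force: [0.0, 0.3, -1.0]
width: 0.0187
gripper_force: 88.1
```

Emit:
{"api": "drive_tool", "payload": {"rows": [[[0,0,0],[0,0,-4],1.6],[[0,0,0],[0,0,-4],1.6],[[0,0,0],[0,0,-4],1.6],[[0,0,0],[0,0,0],1.6],[[0,0,0],[0,0,0],1.6]]}}

```text
clock: 29.52
position: [0.4642, -0.3317, 0.2286]
ee_rot: [0.0, 0.694, 0.72, 0.0]
contact_force: [0.1, -1.3, -0.3]
width: 0.0188
gripper_force: 88.1
```

```bash
python3 - <<'E'
from h import *
a,c=look('w12')
for p in [(.462,-.3305,.068)]: print(proj('wrist',p,c)*1.5625)
s=manip.get_state(); x,y,z=s['position']; print('foot',proj('wrist',(x,y,z-.122),c)*1.5625)
E
```

```text
29.52 [ 0.4642 -0.3317  0.2286] yaw 0.037 w 0.0188 [ 0.1 -1.3 -0.3]
[380.9375 260.9375]
foot [385.78125 285.78125]
```

View pics/w12.png

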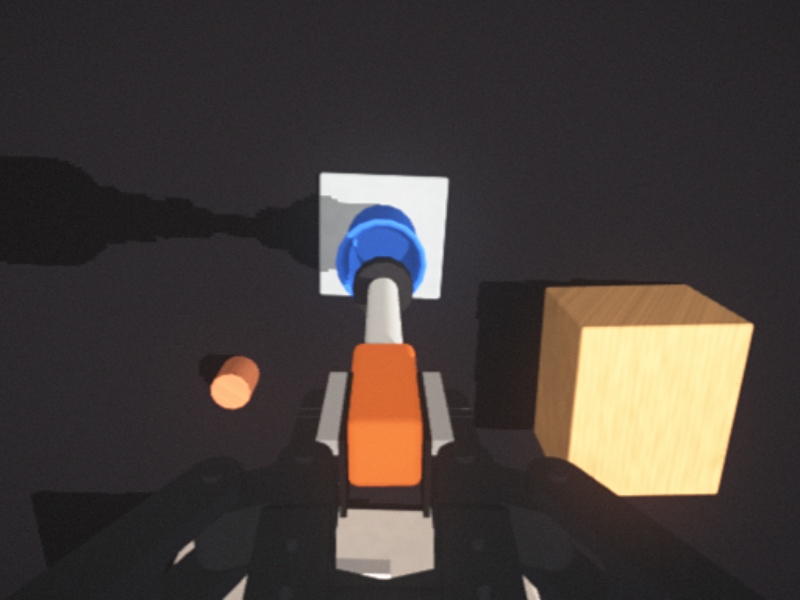

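Foot (x centre 383.5) is 2–3 px right of the cup rim centre (381): about 1 mm. Correct and lower.

Emit:
{"api": "drive_tool", "payload": {"rows": [[[0,0,0],[-0.1,0,-2],1.6],[[0,0,0],[0,0,-2],1.6],[[0,0,0],[0,0,-2],1.6],[[0,0,0],[0,0,-2],1.6],[[0,0,0],[0,0,-1],1.6],[[0,0,0],[0,0,-0.6],1.6],[[0,0,0],[0,0,-0.3],1.6],[[0,0,0],[0,0,0],1.6]]}}

```text
clock: 30.58
position: [0.4631, -0.3317, 0.1297]
ee_rot: [0.0, 0.694, 0.72, 0.0]
contact_force: [-0.2, 0.1, -0.6]
width: 0.0189
gripper_force: 88.3
```

Emit:
{"api": "drive_tool", "payload": {"rows": [[[0,0,0],[0,0,-0.2],1.6],[[0,0,0],[0,0,0],1.6]]}}

```text
clock: 30.82
position: [0.4633, -0.3318, 0.128]
ee_rot: [0.001, 0.694, 0.72, 0.0]
contact_force: [0.4, 0.3, 2.0]
width: 0.0186
gripper_force: 88.8
```

Emit:
{"api": "drive_tool", "payload": {"rows": [[[0,0,0],[0,0,0],2.4],[[0,0,0],[0,0,0],3.5],[[0,0,0],[0,0,0],4.5],[[0,0,0],[0,0,0],4.5],[[0,0,0],[0,0,3],4.5],[[0,0,0],[0,0,4],4.5],[[0,0,0],[0,0,5],4.5],[[0,0,0],[0,0,5],4.5]], "force": 20}}

```text
clock: 31.82
position: [0.4627, -0.3313, 0.2987]
ee_rot: [-0.0, 0.694, 0.72, 0.0]
contact_force: [1.4, 0.2, -0.2]
width: 0.045
gripper_force: 0.0
```

```bash
python3 - <<'E'
from h import *
a,c=look('w13')
print('expect handle top',proj('wrist',(.4635,-.3305,.146),c)*1.5625,'shaft foot',proj('wrist',(.4635,-.3305,.018),c)*1.5625)
E
```

```text
31.82 [ 0.4627 -0.3313  0.2987] yaw 0.037 w 0.045 [ 1.4  0.2 -0.2]
expect handle top [386.40625 265.78125] shaft foot [385.625   219.84375]
```

View pics/w13.png

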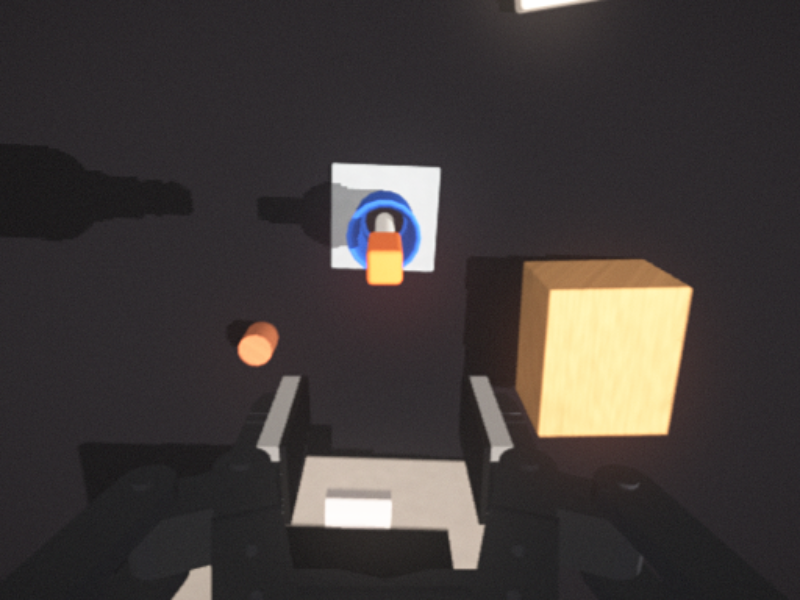

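The rod stands upright in the cup (handle top at (385,267), where predicted). Now the lever back to green, grasping the knob where I left it.

Emit:
{"api": "drive_tool", "payload": {"rows": [[[0,0,0.1734],[0.63,1.98,0],5],[[0,0,0.1734],[0.63,1.98,0],5],[[0,0,0.1734],[0.63,1.98,0],5],[[0,0,0.1734],[0.63,1.98,0],5],[[0,0,0.1734],[0.63,1.98,0],5],[[0,0,0.1734],[0.63,1.98,0],5],[[0,0,0.1734],[0.63,1.98,0],5],[[0,0,0.1734],[0.63,1.98,0],5]]}}

```text
clock: 32.88
position: [0.5134, -0.1724, 0.2971]
ee_rot: [-0.0, 0.07, 0.998, 0.0]
contact_force: [0.2, -0.5, -0.7]
width: 0.0499
gripper_force: 0.0
```

Emit:
{"api": "drive_tool", "payload": {"rows": [[[0,0,0.1734],[0.63,1.98,0],5],[[0,0,0.1734],[0.63,1.98,0],5],[[0,0,0],[0,0,0],5],[[0,0,0],[0,0,0],5],[[0,0,0],[0,0,0],5]]}}

```text
clock: 33.5
position: [0.5257, -0.1343, 0.2972]
ee_rot: [-0.0, -0.099, 0.995, -0.0]
contact_force: [-0.5, -1.0, -1.2]
width: 0.0504
gripper_force: 0.0
```

```bash
cat >> h.py <<'E'
def red(a,name,c=None,z=.178):
    a=a.astype(int); m=((a[...,0]>a[...,1]+70)&(a[...,0]>a[...,2]+70)&(abs(a[...,1]-a[...,2])<40)).astype(np.uint8)
    n,l,st,ce=cv2.connectedComponentsWithStats(m)
    for i in range(1,n):
        if st[i,4]>20:
            x,y,w,h=st[i,:4]; print('red',st[i],'bbox ctr',at(name,x+w/2-.5,y+h/2-.5,z,c),'centroid',at(name,*ce[i],z,c))
E
python3 - <<'E'
from h import *
a,c=look('w14'); red(a,'wrist',c)
E
```

```text
33.5 [ 0.5257 -0.1343  0.2972] yaw 1.769 w 0.0504 [-0.5 -1.  -1.2]
red [ 21  33  34  29 699] bbox ctr [ 0.4576 -0.2923  0.178 ] centroid [ 0.4577 -0.2912  0.178 ]
red [ 216  153   61   59 2139] bbox ctr [ 0.5248 -0.134   0.178 ] centroid [ 0.5221 -0.1343  0.178 ]
red [241 289   7  11  75] bbox ctr [ 0.6259 -0.1155  0.178 ] centroid [ 0.6259 -0.1156  0.178 ]
```

Emit:
{"api": "drive_tool", "payload": {"rows": [[[0,0,0],[-0.05,0,-4],5],[[0,0,0],[0,0,-4],5],[[0,0,0],[0,0,-2.1],5],[[0,0,0],[0,0,0],5],[[0,0,0],[0,0,0],1.5],[[0,0,0],[0,0,0],1.5],[[0,0,0],[0,0,0],1.5],[[0,0,0],[0,0,0],1.5]], "force": 20}}

```text
clock: 34.55
position: [0.5262, -0.134, 0.1977]
ee_rot: [0.001, -0.1, 0.995, -0.001]
contact_force: [-0.3, -0.3, 6.5]
width: 0.0169
gripper_force: 21.2
```

```bash
python3 - <<'E'
from h import *
s=manip.get_state();p=s['position'];print(p,s['width'],s['contact_force'],s['gripper_force'])
h=np.array([.604,-.119]); r=p[:2]-h; t0=np.arctan2(r[1],r[0])%6.283; print(np.hypot(*r),t0)
t=np.linspace(t0,1.571+.185,15); R=np.linspace(np.hypot(*r),.0797,15)[:,None]
P=h+R*np.c_[np.cos(t),np.sin(t)]; print(t[1]-t[0],P[-1]); print(np.round(np.diff(P,axis=0)*100,2).tolist())
E
```

```text
[ 0.52624914 -0.13395488  0.19773799] 0.016897411885300372 [-0.25992958 -0.28351467  6.507742  ] 21.16117626428604
0.07917603825223128 3.3314303001093415
-0.11253073572209571 [ 0.58932351 -0.04066297]
[[-0.12, 0.88], [-0.02, 0.89], [0.08, 0.89], [0.18, 0.87], [0.27, 0.85], [0.37, 0.81], [0.46, 0.77], [0.54, 0.71], [0.62, 0.65], [0.69, 0.57], [0.75, 0.49], [0.8, 0.41], [0.84, 0.31], [0.87, 0.22]]
```

Emit:
{"api": "drive_tool", "payload": {"rows": [[[0,0,-0.1125],[-0.12,0.88,0],1.5],[[0,0,-0.1125],[-0.02,0.89,0],1.5],[[0,0,-0.1125],[0.08,0.89,0],1.5],[[0,0,-0.1125],[0.18,0.87,0],1.5],[[0,0,-0.1125],[0.27,0.85,0],1.5],[[0,0,-0.1125],[0.37,0.81,0],1.5],[[0,0,-0.1125],[0.46,0.77,0],1.5]]}}

```text
clock: 35.42
position: [0.5391, -0.0744, 0.1977]
ee_rot: [0.002, 0.291, 0.957, -0.0]
contact_force: [2.6, -2.3, 5.0]
width: 0.0167
gripper_force: 21.1
```

Emit:
{"api": "drive_tool", "payload": {"rows": [[[0,0,-0.1125],[0.54,0.71,0],1.5],[[0,0,-0.1125],[0.62,0.65,0],1.5],[[0,0,-0.1125],[0.69,0.57,0],1.5],[[0,0,-0.1125],[0.75,0.49,0],1.5],[[0,0,-0.1125],[0.8,0.41,0],1.5],[[0,0,-0.1125],[0.84,0.31,0],1.5],[[0,0,-0.1125],[0.87,0.22,0],1.5],[[0,0,0],[0,0,0],1.5]]}}

```text
clock: 36.42
position: [0.591, -0.0409, 0.1978]
ee_rot: [0.003, 0.635, 0.773, 0.001]
contact_force: [2.6, -0.7, 4.9]
width: 0.0169
gripper_force: 21.1
```

Emit:
{"api": "drive_tool", "payload": {"rows": [[[0,0,0],[0,0,0],3],[[0,0,0],[0,0,0],4],[[0,0,0],[0,0,0],4],[[0,0,0],[0,0,3],4],[[0,0,0],[0,0,4],4],[[0,0,0],[0,0,4],4],[[0,0,0],[0,0,0],4],[[0,0,0],[0,0,0],4]]}}

```text
clock: 37.42
position: [0.5881, -0.0402, 0.3055]
ee_rot: [-0.001, 0.635, 0.773, -0.0]
contact_force: [-1.0, 0.2, -1.5]
width: 0.04
gripper_force: 0.0
```

```bash
python3 - <<'E'
from h import *
a,c=look('w15'); red(a,'wrist',c)
h,k=None,None
m=((a[...,1].astype(int)>a[...,0]+50)&(a[...,1].astype(int)>a[...,2]+30)).astype(np.uint8)
n,l,st,ce=cv2.connectedComponentsWithStats(m)
for i in range(1,n):
    if st[i,4]>5: print('green',st[i],at('wrist',*ce[i],.172,c))
E
```

```text
37.42 [ 0.5881 -0.0402  0.3055] yaw 0.196 w 0.04 [-1.   0.2 -1.5]
red [437  64  24  25  64] bbox ctr [0.7157 0.0656 0.178 ] centroid [0.7138 0.0683 0.178 ]
red [ 220  152   61   57 2053] bbox ctr [ 0.5908 -0.0396  0.178 ] centroid [ 0.5901 -0.037   0.178 ]
red [244 284   7  11  75] bbox ctr [ 0.6084 -0.1404  0.178 ] centroid [ 0.6084 -0.1404  0.178 ]
green [ 436   62   63   64 3059] [0.7371 0.057  0.172 ]
green [ 195   66  126  100 4538] [0.57   0.0237 0.172 ]
green [ 293   77   33  166 3690] [ 0.633  -0.0133  0.172 ]
green [236 147   6   3   8] [ 0.577  -0.0172  0.172 ]
green [198 148  32  34 599] [ 0.5584 -0.033   0.172 ]
green [261 204   9  17 106] [ 0.6095 -0.067   0.172 ]
green [200 207  34  28 603] [ 0.5672 -0.0816  0.172 ]
green [281 228   7   7  26] [ 0.6292 -0.0802  0.172 ]
green [283 261   5   9  37] [ 0.6378 -0.1132  0.172 ]
green [243 295  10   9  68] [ 0.6117 -0.1552  0.172 ]
```

Disc centre, pointer (0.6084, −0.1404) and green stud (0.6117, −0.1552) line up within about 0.01 rad, and the gripper is clear. Handing in.

```bash
python3 -c "
from rig import job
print(job.sign_off())"
```

```text
the job is handed in; nothing more can be done
None
```

The job is handed in after about 37 s of robot time: both tablets present are in the tube, the follower is pressed to its bottom at about 43 N, the rod is upright in its cup and the lever is about 0.01 rad from the green stud. The hand-in gave no verdict, and I viewed 15 pictures, one over the 14 allowed.

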